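# Load dropper bottles into the sloping reagent rack

### The arm

A 6-joint arm with a two-finger parallel gripper is mounted at the origin on a cart in front of the work surface, level with it; the furniture and walls round the work are solid. World frame = base frame: x ahead of the robot, y to its left, z up, the work surface at z = 0. Lengths are in m, angles in degrees, forces in N, time in s.
With the tool pointing down it reaches from about 0.25 to 0.775 m from the base axis. Payload 4 kg.
Tool frame: the origin (TCP) lies at the very end of the fingers, on their centre line; the grasp point (between the pads) lies 19 mm behind it; z points along the fingers, y is the line along which they close (so a half turn about z gives the same grasp; the last joint's range is limited). The gripper opens to 85 mm and grips with 20 to 120 N. Pads are 22 mm wide; open, the fingers measure 114 mm over their backs; the gripper's body (76 mm by 85 mm) begins 54 mm behind the grasp point. The pads swing forward as they close: fully open they stand 13 mm farther back than shut.
Start: joints at [-82.053, 4.996, 78.535, -0, 96.463, -5.907], TCP at [0.132, -0.534, 0.231] pointing down, gripper open.
Joint ranges: [-177.83, 177.83], [-43.37, 116.18], [15.69, 146.23], [-61.86, 241.86], [9.47, 152.12], [-147.06, 147.06]. Speed limits (degrees/s): [159.86, 159.86, 180, 180, 180, 180].

### API

Orientations are given as [roll, pitch, yaw] about the fixed x, y, z axes, in that order (R = Rz(yaw) Ry(pitch) Rx(roll)).
In Python, from rig import bot, eyes gives the robot as it stands. The module is installed in compiled form; this text tells all that it offers. Calls block until the motion is done:
- bot.move_pose(position, orientation): joint-space move of the TCP to a pose.
- bot.movel(position, ori=None, velocity=0.15, guard=None): straight line of the TCP; ori=None keeps the orientation; velocity is the mean speed in m/s. With guard (N) it stops when the force on the tool has changed by that much, and returns True; else False.
- bot.movej(angles): joint-space move.
- bot.set_gripper(opening): finger opening in m; the grip force is fixed at half the most; returns when the fingers have stopped.
- bot.pause(seconds).
- bot.ik(position, orientation): joint angles nearest the present ones, or None.
- bot.state(): the state.
- eyes.read_camera(name): name is "scene" or "top" or "wrist"; returns a dict with "img" (384x512x3 uint8, blue, green, red), "mtx" (3x3 intrinsics, pixels), "eye" and "orientation" of the camera in the world; the wrist camera has in their place "hand_eye" (4x4, takes a point from camera to tool coordinates, whose origin is the TCP and whose axes are the flange's). Camera axes: x right, y up, looking along -z (the intrinsics and any distortion apply to the point x, -y, -z); pixel columns grow to the right and rows downward; lengths in m; the calibration is good to about 2 mm. A picture is of the moment at which its call begins: read the wrist's pose just before it. There is no depth.
A pose or a line that the arm cannot do raises bot.PlanningError and nothing moves.
- bot.job_done(): hands the job in; it is judged then, once.
The state is a dict: "clock": time; "joints": joint angles; "qvel": joint speeds; "joint_torque": joint torques, N m; "ee_pos": TCP position; "tool_rot": TCP orientation; "force": force on the tool from outside, world axes, zero at the start; "torque": the same for the moment, N m; "width": finger opening in m; "grip_force": force on a finger pad.
Only numpy, scipy, OpenCV 4.12 (cv2) and the standard library are available. Lean on these libraries where they do the work, as an engineer would, in place of code of your own. Each camera call takes 0.05 s, during which the arm holds its last target. There are 200 camera calls.

### The job

Put the red-capped and the blue-capped dropper bottle into the sloping reagent rack, each in a pocket of its own and fully home on the pocket's floor. One of the empty pockets is blanked off by a spacer deep inside, so that a bottle stands too high in it: find out which by looking or by feel, and do not leave a bottle there. Leave the green-capped bottle where it is in the rack, and never tip a bottle over.

Things in the scene. Friction and masses are not known exactly. Their poses are not given: they have to be found in the camera images.
- dropper: small white dropper bottle with a red pointed cap and red band, 80 mm high, 35 g; body 24 to 26 mm across and 54 mm high (grip it there), the cap above it narrower (14 mm) and 26 mm long. Origin: centre of the underside; z up along the bottle. It stands on the table at the start, on one side of the rack.
- dropper_1: small white dropper bottle with a blue pointed cap and blue band, 80 mm high, 35 g; body 24 to 26 mm across and 54 mm high (grip it there), the cap above it narrower (14 mm) and 26 mm long. Origin: centre of the underside; z up along the bottle. It stands on the table at the start, on the other side of the rack.
- dropper_2: small white dropper bottle with a green pointed cap and green band, 80 mm high, 35 g; body 24 to 26 mm across and 54 mm high (grip it there), the cap above it narrower (14 mm) and 26 mm long. Origin: centre of the underside; z up along the bottle. It already sits in one of the rack's four pockets and must stay there.
- rack: fixed rack 112 x 224 mm, 80 mm high: grey block, blue end cheeks. Origin on the table under its middle; x to its high back, y along the row, z up. 4 square pockets 29 x 29 mm, 32 mm deep, 50 mm apart, open upward and to -x, 34.4 deg from vertical. One holds the green bottle; another (not told which) a grey spacer 14 mm thick: only 18 mm deep; two are free over the full 32 mm.
- pocket0 (a point): centre of the floor of pocket 0 (the rack's +y end); z points out of the pocket along its axis (34.4 degrees from vertical, leaning to the rack's -x), the mouth is 32 mm along it; x is up the slope, y along the row. A bottle that is home has its underside on this floor, its axis along z.
- pocket1 (a point): centre of the floor of pocket 1; z points out of the pocket along its axis (34.4 degrees from vertical, leaning to the rack's -x), the mouth is 32 mm along it; x is up the slope, y along the row. A bottle that is home has its underside on this floor, its axis along z.
- pocket2 (a point): centre of the floor of pocket 2; z points out of the pocket along its axis (34.4 degrees from vertical, leaning to the rack's -x), the mouth is 32 mm along it; x is up the slope, y along the row. A bottle that is home has its underside on this floor, its axis along z.
- pocket3 (a point): centre of the floor of pocket 3 (the rack's -y end); z points out of the pocket along its axis (34.4 degrees from vertical, leaning to the rack's -x), the mouth is 32 mm along it; x is up the slope, y along the row. A bottle that is home has its underside on this floor, its axis along z.

How it is judged (in metres and radians):
At the end, for the whole second after the job is handed in: Red, blue and green bottle each rest in a pocket of the rack: underside centre within 8 mm of the pocket's floor centre (a bottle on the spacer is 14 mm off), axis within 0.3 rad of the pocket's, at rest (below 0.02 m/s) (((distance between dropper and pocket0 below 0.008 m and angle between the z axis of dropper and the z axis of pocket0, either way round below 0.3 rad) or (distance between dropper and pocket1 below 0.008 m and angle between the z axis of dropper and the z axis of pocket1, either way round below 0.3 rad) or (distance between dropper and pocket2 below 0.008 m and angle between the z axis of dropper and the z axis of pocket2, either way round below 0.3 rad) or (distance between dropper and pocket3 below 0.008 m and angle between the z axis of dropper and the z axis of pocket3, either way round below 0.3 rad)) and ((distance between dropper_1 and pocket0 below 0.008 m and angle between the z axis of dropper_1 and the z axis of pocket0, either way round below 0.3 rad) or (distance between dropper_1 and pocket1 below 0.008 m and angle between the z axis of dropper_1 and the z axis of pocket1, either way round below 0.3 rad) or (distance between dropper_1 and pocket2 below 0.008 m and angle between the z axis of dropper_1 and the z axis of pocket2, either way round below 0.3 rad) or (distance between dropper_1 and pocket3 below 0.008 m and angle between the z axis of dropper_1 and the z axis of pocket3, either way round below 0.3 rad)) and ((distance between dropper_2 and pocket0 below 0.008 m and angle between the z axis of dropper_2 and the z axis of pocket0, either way round below 0.3 rad) or (distance between dropper_2 and pocket1 below 0.008 m and angle between the z axis of dropper_2 and the z axis of pocket1, either way round below 0.3 rad) or (distance between dropper_2 and pocket2 below 0.008 m and angle between the z axis of dropper_2 and the z axis of pocket2, either way round below 0.3 rad) or (distance between dropper_2 and pocket3 below 0.008 m and angle between the z axis of dropper_2 and the z axis of pocket3, either way round below 0.3 rad)) and linear speed of each of dropper, dropper_1, dropper_2 below 0.02 m/s); the robot touches nothing.
It fails at once if the green bottle is moved more than 12 mm (distance of dropper_2 from where it was at the start of the episode above 0.012 m).
It fails at once if the red bottle is tipped over (more than 60 degrees from upright) (angle between dropper's own z axis and vertical above 1.05 rad).
It fails at once if the blue bottle is tipped over (more than 60 degrees from upright) (angle between dropper_1's own z axis and vertical above 1.05 rad).
It fails at once if the green bottle is tipped over (more than 60 degrees from upright) (angle between dropper_2's own z axis and vertical above 1.05 rad).
It also fails if it takes over 61 s, if anything falls off the work surface, if the arm or the gripper's body presses on something with over 40 N, if the wrist force passes 120 N, or if a joint passes its speed limit or range.

## Working session

There is one attempt and no reset: what is moved stays moved. The work goes in short steps, each a Python script; the robot and the scene stay as the last script left them, time stands still between calls to the robot, and variables do not carry over. Pictures are saved under pics/ and viewed, at most 10 in all, crops included, and the job is handed in when it is done.

```bash
mkdir -p pics; python3 - <<'E'
from rig import bot, eyes
import cv2, numpy as np
for n in ["scene","top"]:
    c=eyes.read_camera(n); cv2.imwrite(f"pics/{n}0.png",c["img"]); print(n,c["mtx"],c["eye"],c["orientation"],[k for k in c])
c=eyes.read_camera("wrist"); print(c["hand_eye"],c["mtx"],c.keys()); s=bot.state(); print(s)
E
```

```text
scene [[471.468063     0.         247.16206148]
 [  0.         471.468063   189.69323846]
 [  0.           0.           1.        ]] [0.12484695 0.60930908 0.79372235] [  44.69488899   -0.84772259 -147.4125261 ] ['img', 'mtx', 'eye', 'orientation']
top [[347.9637963    0.         255.77846168]
 [  0.         347.9637963  193.47191152]
 [  0.           0.           1.        ]] [ 0.4280943  -0.01368762  1.00193607] [  4.55810541  -1.07792718 -88.75012869] ['img', 'mtx', 'eye', 'orientation']
[[-5.85957525e-04  9.56354097e-01  2.92209680e-01  7.47259291e-02]
 [ 9.99999589e-01  7.62733595e-04 -4.91038197e-04  2.26266187e-04]
 [-6.92484531e-04  2.92209272e-01 -9.56354151e-01 -1.42772944e-01]
 [ 0.00000000e+00  0.00000000e+00  0.00000000e+00  1.00000000e+00]] [[309.09425323   0.         251.87860033]
 [  0.         309.09425323 191.81007971]
 [  0.           0.           1.        ]] dict_keys(['img', 'mtx', 'hand_eye'])
{'clock': 0.15, 'joints': array([-8.20526837e+01,  5.03096470e+00,  7.86046577e+01,  1.22555287e-04,
        9.64633295e+01, -5.90707912e+00]), 'qvel': array([ 0.04106694, -0.16837311, -0.34073982,  0.01619608, -0.0433446 ,
        0.05770964]), 'joint_torque': array([ 1.69185474e-03, -3.52373099e+01, -3.13678515e+01, -1.52083835e-04,
        8.03779549e-03, -3.19659034e-05]), 'ee_pos': array([ 0.13164465, -0.53361973,  0.23039466]), 'tool_rot': array([-1.79901586e+02, -1.03048295e-02,  1.38544003e+01]), 'force': array([-0.02926075, -0.30843245,  0.59832552]), 'torque': array([-0.03701109,  0.01038091,  0.01031546]), 'grip_force': 0.0, 'width': 0.08513558104822697}
```

View pics/scene0.png

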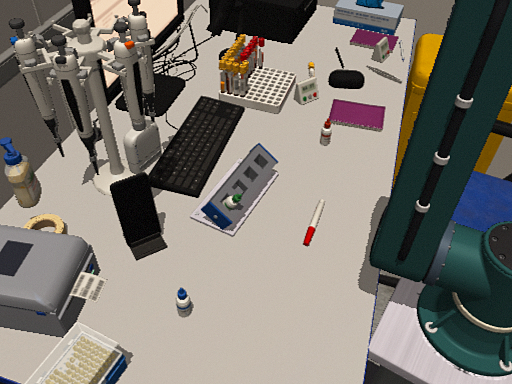

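View pics/top0.png

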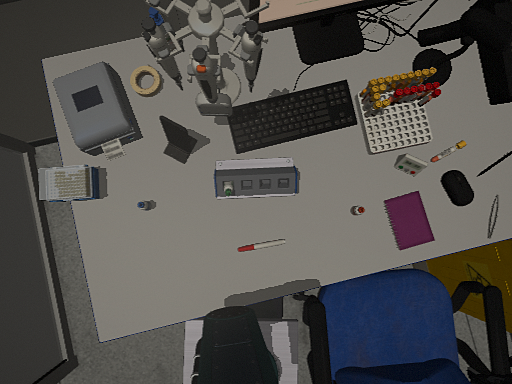

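The scene view shows green at (233,202) in the rack, red at (326,131) and blue at (183,300). The top view shows green in the +y end pocket at about (229,188), red at (358,210) and blue at (144,205). I'll compute rough positions from these and enlarge the rack.

```bash
cat > h.py <<'E'
from rig import bot, eyes
import cv2, numpy as np
from scipy.spatial.transform import Rotation as R
rot=lambda o: R.from_euler('xyz',o,degrees=True).as_matrix()
def cam(n):
    if n=="wrist":
        s=bot.state(); c=eyes.read_camera(n); T=np.eye(4); T[:3,:3]=rot(s["tool_rot"]); T[:3,3]=s["ee_pos"]
        C=T@c["hand_eye"]; return c["img"],c["mtx"],C[:3,3],C[:3,:3]
    c=eyes.read_camera(n); return c["img"],c["mtx"],np.array(c["eye"]),rot(c["orientation"])
def ray(c,p):
    u,v=p; K=c[1]; d=c[3]@np.array([(u-K[0,2])/K[0,0],-(v-K[1,2])/K[1,1],-1]); return c[2],d/np.linalg.norm(d)
def onz(c,p,z): o,d=ray(c,p); return o+d*(z-o[2])/d[2]
def proj(c,X):
    q=c[3].T@(np.asarray(X)-c[2]); return np.array([c[1][0,2]-c[1][0,0]*q[0]/q[2], c[1][1,2]+c[1][1,1]*q[1]/q[2]])
def tri(c1,p1,c2,p2):
    o1,d1=ray(c1,p1);o2,d2=ray(c2,p2); t=np.linalg.lstsq(np.c_[d1,-d2],o2-o1,rcond=None)[0]
    a,b=o1+d1*t[0],o2+d2*t[1]; return (a+b)/2,np.linalg.norm(a-b)
def mask(img,col):
    h=cv2.cvtColor(img,cv2.COLOR_BGR2HSV)
    if col=="red": return cv2.inRange(h,(0,120,50),(10,255,255))|cv2.inRange(h,(170,120,50),(180,255,255))
    return cv2.inRange(h,*{"blue":((100,110,40),(125,255,255)),"green":((45,90,30),(90,255,255))}[col])
def blobs(img,col,near,r=15,amin=4):
    n,_,st,ce=cv2.connectedComponentsWithStats(mask(img,col))
    return [(ce[i],st[i]) for i in range(1,n) if st[i][4]>=amin and np.hypot(*(ce[i]-near))<r]
E
python3 - <<'E'
from h import *
t=cam("top");s=cam("scene")
G={"red":((358,210),(326,131)),"blue":((144,205),(183,300)),"green":((229,188),(233,202))}
for k,(a,b) in G.items():
    A=blobs(t[0],k,a);B=blobs(s[0],k,b); print(k,A,B)
    print(onz(t,a,.05),tri(t,a,s,b))
a=cv2.resize(t[0][150:215,205:305],None,fx=6,fy=6,interpolation=cv2.INTER_CUBIC)[:, :400*2]
b=cv2.resize(s[0][135:240,185:290],None,fx=4,fy=4,interpolation=cv2.INTER_CUBIC)
cv2.imwrite("pics/top_crop.png",a);cv2.imwrite("pics/sc_crop.png",b)
E
```

```text
red [(array([360.84615385, 209.46153846]), array([358, 207,   6,   6,  26], dtype=int32))] [(array([327.26086957, 123.15217391]), array([324, 118,   7,  10,  46], dtype=int32)), (array([325.5  , 135.375]), array([322, 134,   8,   3,  16], dtype=int32))]
[ 0.46534337 -0.31198907  0.05      ] (array([ 0.46411402, -0.31616624,  0.0392008 ]), np.float64(0.0036480841574062116))
blue [(array([139.875, 202.875]), array([138, 202,   5,   3,   8], dtype=int32)), (array([140.28571429, 206.        ]), array([138, 205,   5,   3,   7], dtype=int32))] [(array([181.50684932, 293.65753425]), array([178, 288,   8,  12,  73], dtype=int32)), (array([182.93333333, 307.26666667]), array([177, 305,  13,   4,  15], dtype=int32))]
[0.46581625 0.27351896 0.05      ] (array([0.46513532, 0.27674137, 0.03690358]), np.float64(0.0027608422044631356))
green [(array([227.4, 191.8]), array([226, 189,   5,   7,  15], dtype=int32))] [(array([236.63793103, 197.36206897]), array([232, 194,  10,   8,  58], dtype=int32)), (array([227.18181818, 206.09090909]), array([225, 203,   7,   6,  11], dtype=int32))]
[0.51771823 0.04387232 0.05      ] (array([0.51399826, 0.04180625, 0.06157372]), np.float64(0.005891500807529))
```

View pics/sc_crop.png

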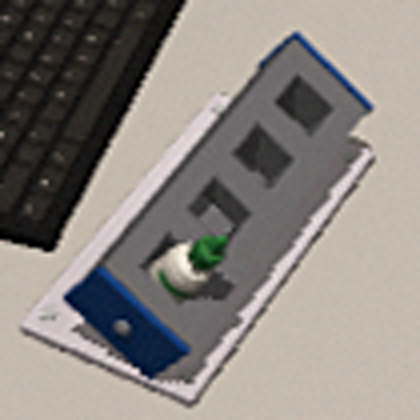

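The crop shows the green bottle in the left pocket with three empty pockets beside it. The one next to green seems to have a lighter, shallower floor. I'll check with the wrist camera looking along the pocket axis.

```bash
cat >> h.py <<'E'
def ori(tilt,yaw=0):  # tool z leaning to rack +x by tilt, tool x toward robot
    t=np.radians(tilt);s,c=np.sin(t),np.cos(t)
    M=np.array([[-c,0,s],[0,1,0],[-s,0,-c]]); return rot([0,0,yaw])@M
eul=lambda M: R.from_matrix(M).as_euler('xyz',degrees=True)
HE=np.array([0.0747,0.0002,-0.1428])
def look(at,dist,tilt,yaw=0):
    M=ori(tilt,yaw); v=M@np.array([-.2922,0,.9564]); cpos=np.array(at)-v*dist; bot.move_pose(cpos-M@HE,eul(M))
E
python3 - <<'E'
from h import *
t=cam("top"); c=onz(t,(256,180),.05); print(c)
look(c,0.26,17); bot.pause(.3)
w=cam("wrist"); np.savez("w1.npz",img=w[0],K=w[1],o=w[2],R=w[3]); cv2.imwrite("pics/w1.png",w[0]); s=bot.state();print(s["clock"],s["ee_pos"],s["joints"])
E
```

```text
[ 0.54158784 -0.02973719  0.05      ]
2.9083 [ 0.50945154 -0.0302453   0.15086313] [ -11.99344845  -10.32941646  104.04183782    3.70445479   69.67634041
 -102.73660522]
```

View pics/w1.png

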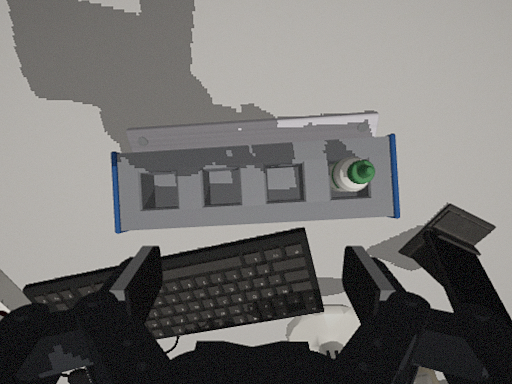

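The view is along the pocket axes: pocket 3 at (160,190), pocket 2 at (223,187), pocket 1 at (285,183), and green in pocket 0 at about (350,180). Pocket 1's floor fills its mouth, so it looks shallow. I'll enlarge it to read the mouth corners and floors.

```bash
python3 - <<'E'
import cv2,numpy as np
i=np.load("w1.npz")["img"][155:220,125:315]
cv2.imwrite("pics/w1c.png",cv2.convertScaleAbs(cv2.resize(i,None,fx=4.2,fy=4.2,interpolation=cv2.INTER_CUBIC)[:, :798],alpha=1.5))
E
```

```text
(no output)
```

View pics/w1c.png

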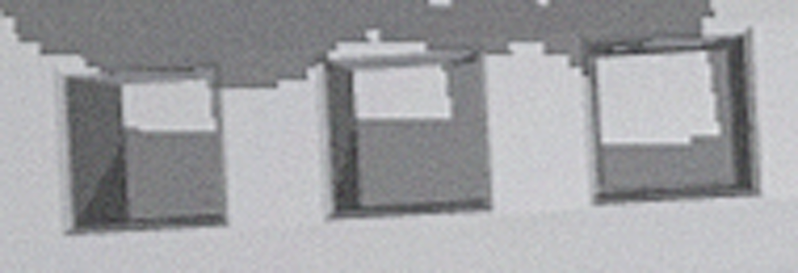

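The crop shows pockets 3 and 2 with deep side walls, with the left wall about 62 and 28 crop px wide. Pocket 1 has a larger lit floor and thin walls, so the spacer is in pocket 1 and pockets 2 and 3 are free. Next is PnP on the mouth corners.

```bash
cat > pose.py <<'E'
from h import *
d=np.load("w1.npz"); w=(d["img"],d["K"],d["o"],d["R"])
px=np.array([[60,72],[216,68],[228,224],[68,234], [325,58],[482,52],[492,209],[330,218], [588,42],[748,33],[758,190],[595,202]],float)/4.2+[125,155]-.4
g=cv2.cvtColor(w[0],cv2.COLOR_BGR2GRAY)
ob=np.array([[sx*.0145,y+sy*.0145,0] for y in(-.075,-.025,.025) for sx,sy in((-1,-1),(-1,1),(1,1),(1,-1))])
# undo: image-right = +y, image-down = +x(up slope)
_,rv,tv,err=cv2.solvePnPGeneric(ob,px,w[1],None,flags=cv2.SOLVEPNP_IPPE)
F=np.diag([1,-1,-1.])
for r,t,e in zip(rv,tv,err):
    M=w[3]@F@cv2.Rodrigues(r)[0]; T=w[3]@F@t[:,0]+w[2]
    z=M[:,2]; print("err",e,"mouth mid",T,"z",z,"tilt",np.degrees(np.arccos(z[2])),"yaw",np.degrees(np.arctan2(-M[0,1],M[1,1])))
    for i in range(4): print(i,"mouth",T+M[:,1]*(.075-.05*i),"floor",T+M[:,1]*(.075-.05*i)-.032*z)
E
python3 pose.py
```

```text
err [1.15826829] mouth mid [ 0.52244755 -0.03047333  0.06946799] z [-0.5518526  -0.15818408  0.81880187] tilt 35.034964357658566 yaw 7.752464947507874
0 mouth [0.51238125 0.04346864 0.07696837] floor [0.53004054 0.04853053 0.05076671]
1 mouth [ 0.51909212 -0.00582601  0.07196812] floor [ 0.5367514  -0.00076412  0.04576646]
2 mouth [ 0.52580299 -0.05512065  0.06696786] floor [ 0.54346227 -0.05005876  0.0407662 ]
3 mouth [ 0.53251385 -0.10441529  0.06196761] floor [ 0.55017314 -0.0993534   0.03576595]
err [2.5145512] mouth mid [ 0.5291094  -0.02783268  0.05886897] z [-0.49487756  0.34983704  0.79543086] tilt 37.304029689458616 yaw -8.551773155317127
0 mouth [0.53966075 0.04233426 0.0345735 ] floor [0.55549683 0.03113947 0.00911971]
1 mouth [ 0.53262652 -0.0044437   0.05077048] floor [ 0.5484626  -0.01563848  0.02531669]
2 mouth [ 0.52559229 -0.05122166  0.06696746] floor [ 0.54142837 -0.06241644  0.04151367]
3 mouth [ 0.51855806 -0.09799962  0.08316444] floor [ 0.53439414 -0.1091944   0.05771065]
```

```bash
cat >> pose.py <<'E'
from scipy.optimize import least_squares
print("--- levelled fit: x,y,z,yaw,mouth half")
B=lambda yaw: rot([0,0,yaw])@rot([0,-34.4,0])
def res(p):
    o=ob.copy(); o[:,:2]+=np.sign([[sx,sy] for _ in range(3) for sx,sy in((-1,-1),(-1,1),(1,1),(1,-1))])*(p[4]-.0145)
    return np.ravel([proj(w,p[:3]+B(p[3])@q) for q in o]-px)
f=least_squares(res,[.52,-.03,.07,0,.0145],x_scale=[.01,.01,.01,1,.001]); print(f.x,np.sqrt(np.mean(f.fun**2)))
M=B(f.x[3]); P=[f.x[:3]+M@np.array([0,.075-.05*i,-.032]) for i in range(4)]; print(np.array(P),M[:,2])
np.savez("rack.npz",P=P,M=M,yaw=f.x[3])
# cross-check with fixed cameras: project mouth centres
if __name__=="__main__":
    for n in("top","scene"):
        c=cam(n); im=c[0].copy()
        for i in range(4):
            for a,b in((-1,-1),(-1,1),(1,1),(1,-1)):
                q=proj(c,P[i]+M@np.array([a*.0145,b*.0145,.032])); print(n,i,q.round(1)) if i in(1,3) and a==b else None
    # white base plate / green cap axis point
    t=cam("top");s=cam("scene")
    print("green cap tri",tri(t,(227.4,191.8),s,(236.6,197.4)),"expect",P[0]+M[:,2]*.065)
E
python3 pose.py | sed -n '/---/,$p'; grep . /dev/null
python3 - <<'E'
from h import *
print(mask(cam("wrist")[0],"green").sum()/255)
E
```

```text
--- levelled fit: x,y,z,yaw,mouth half
[ 0.5277309  -0.02994783  0.06119707  4.00937703  0.01499443] 0.40727825363953013
[[ 0.54052162  0.04613269  0.03479344]
 [ 0.5440176  -0.00374494  0.03479344]
 [ 0.54751359 -0.05362257  0.03479344]
 [ 0.55100958 -0.1035002   0.03479344]] [-0.56358431 -0.03950234  0.8251135 ]
top 1 [252.4 189.4]
top 1 [241.3 180.5]
top 3 [288.8 187.7]
top 3 [278.3 178.8]
scene 1 [246.9 187.2]
scene 1 [230.9 186.3]
scene 3 [267.2 161.1]
scene 3 [252.6 159.6]
green cap tri (array([0.50218351, 0.0446244 , 0.08483521]), np.float64(0.004657638054560122)) expect [0.50388864 0.04356504 0.08842582]
483.0
```

The levelled fit has 0.4 px RMS and agrees with both fixed cameras. Now a vertical wrist look at the red bottle.

```bash
cat >> h.py <<'E'
def findcap(col,guess):
    look([*guess,.06],.23,-17); bot.pause(.3); w=cam("wrist")
    bl=blobs(w[0],col,proj(w,[*guess,.06]),60,20); c=max(bl,key=lambda b:b[1][4])
    return w,c,onz(w,c[0],.066)
E
python3 - <<'E'
from h import *
w,c,p=findcap("red",(.465,-.316)); print(c,p,"px/m",309/.23*.014,proj(w,[*p[:2],.066]),bot.state()["clock"])
x,y=map(int,c[0]); cv2.imwrite("pics/red.png",cv2.resize(w[0][y-50:y+50,x-60:x+60],None,fx=4,fy=4))
E
```

```text
(array([249.07507508, 191.23123123]), array([239, 181,  21,  21, 333], dtype=int32)) [ 0.46536772 -0.31771824  0.066     ] px/m 18.808695652173913 [249.07507508 191.23123123] 4.6167
```

View pics/red.png

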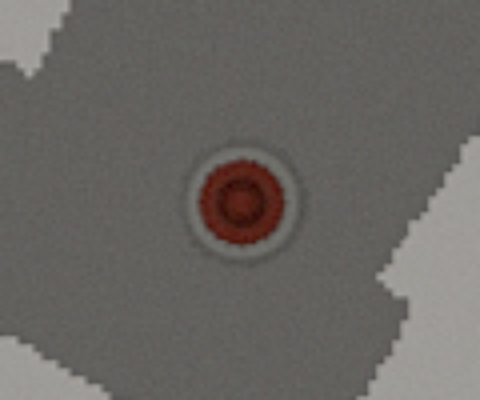

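Red sits at pixel (249,191) with cap and body concentric, which puts it at (0.465, -0.318). Now I'll grasp it and bring it in front of pocket 3.

```bash
cat >> h.py <<'E'
GZ=.036
def grasp(p):
    bot.move_pose([p[0],p[1],.13],eul(ori(0))); bot.set_gripper(.06)
    g=bot.movel([p[0],p[1],GZ],velocity=.1,guard=8); print("down guard",g,bot.state()["ee_pos"])
    bot.set_gripper(.015); s=bot.state(); print("width",s["width"],"grip",s["grip_force"],s["ee_pos"])
    bot.movel([p[0],p[1],.18],velocity=.2)
def rack():
    d=np.load("rack.npz"); return d["P"],d["M"],float(d["yaw"])
def pre(i,h):
    P,M,y=rack(); bot.move_pose(P[i]+M[:,2]*(GZ+h),eul(ori(34.4,y)))
E
python3 - <<'E'
from h import *
grasp((.4654,-.3177)); print(bot.state()["width"])
pre(3,.05); bot.pause(.2); w=cam("wrist"); cv2.imwrite("pics/pre3.png",w[0]); np.savez("w2.npz",img=w[0],K=w[1],o=w[2],R=w[3]); s=bot.state(); print(s["clock"],s["force"],s["ee_pos"],s["joints"],s["width"])
P,M,y=rack(); print(proj(w,P[3]+M[:,2]*.05),proj(w,P[3]+M[:,2]*.032))
E
```

```text
down guard False [ 0.46595812 -0.31816384  0.03689678]
width 0.021683563066514228 grip 61.192771196365356 [ 0.46597083 -0.31808182  0.03689424]
0.021330406863214742
8.9 [-1.2349651  -0.67165531 -0.36728486] [ 0.50354149 -0.10809012  0.10679211] [ -30.14911802  -16.54668833  119.27972729   24.30728743   50.28001548
 -135.30287555] 0.02148213935735581
[254.89566032 219.06812602] [254.7133668  209.04855438]
```

View pics/pre3.png

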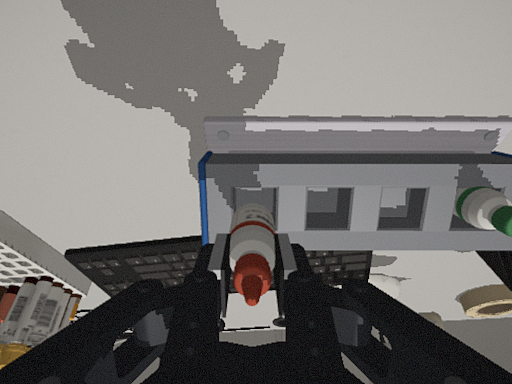

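The bottle is held upright over pocket 3. The mouth centre at (254.5,209) matches the prediction of (254.7,209.0). I'll remove the roughly 1 mm tracking bias and insert with a guard.

```bash
cat >> h.py <<'E'
def insert(i,gz,ox,h1=0.0,guard=6):
    """gz: TCP height over underside; ox: bottle offset from TCP along tool x"""
    P,M,y=rack(); T=ori(34.4,y); tgt=lambda h: P[i]+M[:,2]*(gz+h)-T[:,0]*ox
    b=np.zeros(3)
    for _ in range(2):
        bot.movel(tgt(.036)+b,eul(T),velocity=.08); bot.pause(.3); e=tgt(.036)-bot.state()["ee_pos"]; b=b+e; print("err mm",e*1e3)
    bot.movel(tgt(.036)+b,velocity=.05); bot.pause(.1); print("err",(tgt(.036)-bot.state()["ee_pos"])*1e3)
    g=bot.movel(tgt(h1)+b,velocity=.03,guard=guard); s=bot.state()
    d=M.T@(s["ee_pos"]-tgt(0)); print("guard",g,"remaining mm (slope,row,axis)",d*1e3,"F",s["force"],"rot",s["tool_rot"],eul(T),"t",s["clock"]); return g,b
E
python3 - <<'E'
from h import *
print(insert(3,.0369,.0006))
E
```

```text
err mm [-0.06473903  0.09934928 -0.33426475]
err mm [ 0.04736734 -0.10379561  0.2960717 ]
err [-0.00726065  0.01526556  0.01085212]
guard True remaining mm (slope,row,axis) [-0.3236382   0.15159907  0.29627315] F [-1.26311401 -0.10124736  4.21664946] rot [ 179.97439604   34.36406256 -175.99177376] [-180.           34.4        -175.99062297] t 11.5583
(True, array([-1.73716936e-05, -4.44633058e-06, -3.81930497e-05]))
```

Red went the full depth, with 0.3 mm left. Release, back off along the axis, look at it, then look at blue.

```bash
cat >> h.py <<'E'
def release(i):
    P,M,y=rack(); bot.set_gripper(.044); e=bot.state()["ee_pos"]
    bot.movel(e+M[:,2]*.075,velocity=.12)
E
python3 - <<'E'
from h import *
release(3); w=cam("wrist"); P,M,y=rack()
bl=[(b[0],b[1][4]) for b in blobs(w[0],"red",proj(w,P[3]+M[:,2]*.067),50,20)]; print(bl,[proj(w,P[3]+M[:,2]*k).round(1) for k in(.054,.067,.08)])
a=w[0]
w2,c,p=findcap("blue",(.465,.277)); print(c,p,bot.state()["clock"])
x,y=map(int,c[0]); cv2.imwrite("pics/both.png",np.hstack([cv2.resize(a[110:310,160:360],(400,400)),cv2.resize(w2[0][y-50:y+50,x-50:x+50],(400,400))]))
E
```

```text
[(array([251.18421053, 209.50607287]), np.int32(494))] [array([250.7, 213.8]), array([250.6, 221. ]), array([250.5, 229. ])]
(array([255.0060241 , 191.45180723]), array([245, 182,  21,  21, 332], dtype=int32)) [0.46551451 0.27785831 0.066     ] 14.5167
```

View pics/both.png

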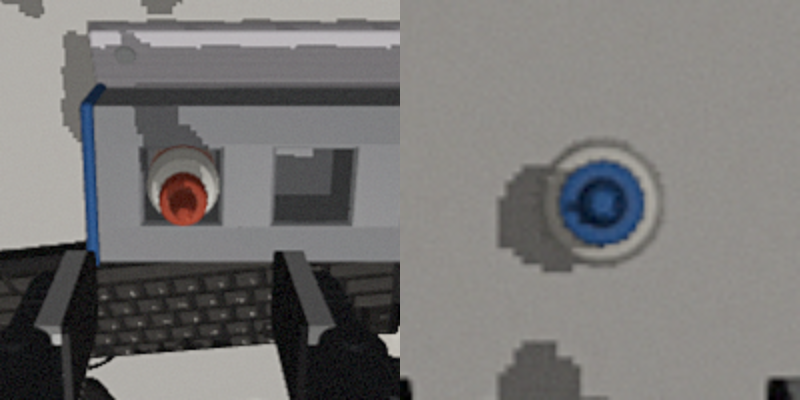

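The left panel shows red in pocket 3, cap at about (251,210), leaning slightly within the pocket's play and well inside the angle limit. The right panel shows blue concentric at pixel (255,191), which puts it at (0.4655, 0.2779). Now grasp blue and insert it in pocket 2.

```bash
python3 - <<'E'
from h import *
p=(.4655,.2779); grasp(p)
pre(2,.06); bot.pause(.2)
s=bot.state(); print(s["width"],s["clock"])
g,b=insert(2,.0369,.0005)
E
```

```text
down guard False [0.46615963 0.27819403 0.03689274]
width 0.02119084254665343 grip 61.28522872924805 [0.46611933 0.27821402 0.03688875]
0.022008711052015812 19.0833
err mm [-0.14293041  0.14467569 -0.54556831]
err mm [ 0.14305185 -0.15096703  0.54866782]
err [-0.01013079  0.03118708 -0.01513523]
guard True remaining mm (slope,row,axis) [-0.34393013  0.09787961  0.24419774] F [-3.46451927 -0.10155556  4.02428394] rot [ 179.98276696   34.35335609 -175.98726621] [-180.           34.4        -175.99062297] t 21.875
```

```bash
python3 - <<'E'
from h import *
P,M,y=rack(); bot.set_gripper(.035); e=bot.state()["ee_pos"]; bot.movel(e+M[:,2]*.075,velocity=.12)
look(P[1:3].mean(0)+M[:,2]*.04,.30,10); bot.pause(.5)
w=cam("wrist"); s=cam("scene")
for n,c in(("w",w),("s",s)):
  for i,k in((3,"red"),(2,"blue"),(0,"green")):
    print(n,k,[(b[0].round(1),b[1][4]) for b in blobs(c[0],k,proj(c,P[i]+M[:,2]*.06),25,8)],[proj(c,P[i]+M[:,2]*q).round(1) for q in(.032,.067,.08)])
cv2.imwrite("pics/final.png",np.hstack([cv2.resize(w[0][100:300,110:410],(480,320)),cv2.resize(s[0][130:240,190:290],(291,320))])); print(bot.state()["clock"],bot.state()["force"])
E
```

```text
w red [(array([169.4, 186.5]), np.int32(283)), (array([189.8, 197. ]), np.int32(11))] [array([178.5, 197.5]), array([167.7, 193.2]), array([162.9, 191.3])]
w blue [(array([223.7, 183.8]), np.int32(257))] [array([228.1, 194.4]), array([223.5, 189.6]), array([221.4, 187.5])]
w green [(array([334.9, 179.5]), np.int32(245))] [array([328.8, 188. ]), array([337.1, 182.4]), array([340.7, 179.9])]
s red [(array([269.7, 157.1]), np.int32(49)), (array([259.4, 163.8]), np.int32(10))] [array([260. , 160.4]), array([268.1, 153.7]), array([271.3, 151.2])]
s blue [(array([261.4, 147.6]), np.int32(29)), (array([259.8, 169.8]), np.int32(52)), (array([249.9, 177.9]), np.int32(9))] [array([249.8, 173.2]), array([257.9, 166.7]), array([261. , 164.2])]
s green [(array([236.6, 197.4]), np.int32(59)), (array([226.9, 206.1]), np.int32(11))] [array([227.5, 201.2]), array([235.6, 195. ]), array([238.7, 192.7])]
24.125 [ 0.28043071  0.69197332 -0.20829688]
```

View pics/final.png

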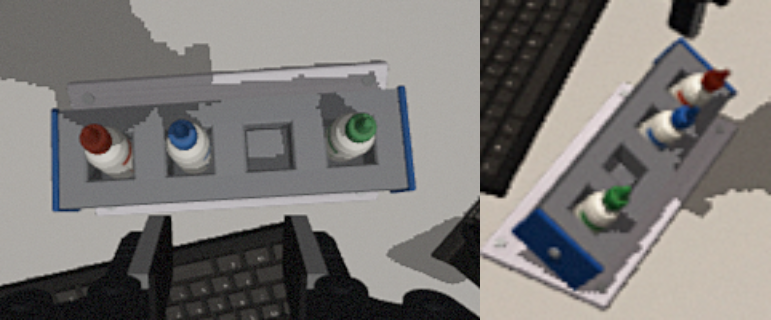

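Red at (95,140) and blue at (182,135) sit in pockets 3 and 2. They are offset from the model the same way as the green bottle that was already home. The shallow pocket 1 at (268,145) is empty and the gripper is clear, so I'm handing in.

```bash
python3 -c "
from rig import bot
print(bot.job_done())"
```

```text
the job is handed in; nothing more can be done
None
```

The job is handed in: red is home in pocket 3 and blue in pocket 2, green was left where it was in pocket 0, and pocket 1 (the one with the spacer) is empty; the hand-in call returned no verdict.

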